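Snap the cover onto the control box

TASK

The repainted cover of the control box has dried on the sloping wire rack. Take it off the rack and fit it on the open box on the plywood board, pressing it straight down over the two snap hooks until both ends have clicked home and the cover sits flush all round; press firmly, but never so hard that the soft foam-rubber mounts under the box are squeezed right down. Leave the other things on the bench alone.

Things in the scene. Friction and masses are not known exactly. Their poses are not given: they have to be found in the camera images.
- cover_center (a point): Centre (half-way up) of the loose cover, a light grey shell open below: 120 mm long (its x axis), 54 wide (y), 26 high (z, away from the open side); flat top with seven dark vent slots in its middle, 4 mm thick like the end walls; side walls 3.5 mm; 0.1 to 0.15 kg. The same either way round. In each end wall is a window for a hook, 16 mm wide, 6 to 14 mm above the lower edge.
- cover_end_a (a point): Middle of the lower edge of the cover's end wall at its +x end (58 mm along x and 13 mm below cover_center). It lies at the height of the box's rim when home. Below the windows the end walls taper inside, so that they ride over the barbs until the last millimetre.
- cover_end_b (a point): The same at the cover's -x end.
- drying_rack: Fixed bent-wire rack; origin on the bench under the cover's middle, x horizontal, uphill. The cover lies on it top side up, its x axis up the slope, tilted 0.47 rad (27 deg), its underside's middle 60 mm above the bench, the lower end against turned-up stops 11 mm high. Bearer wires and stops are within 34 mm over all, so both long sides of the cover are free to grasp; the feet are wider, 71 mm.
- control_box: Open grey plastic tray 120 mm long (x), 52 wide (y), 45 deep; origin: centre of the opening at rim height, 77 mm above the bench; z up. Held sideways by soft foam-rubber mounts on a plywood board (160 x 92 x 12 mm): pressed, it sinks straight down, 1 mm per 2.5 N, 14 mm at most, and returns. Guide walls along its long sides, 18 mm above the rim, go inside the cover with 1.2 mm play a side.
- hook_a_tip (a point): Top of the black springy snap hook at the box's +x end: 12 mm wide, 17 mm above the rim, barb outward, its flat underside 7 mm above the rim. Set down loosely, the cover rests about level on the slopes of both hooks, its lower edge some 10 mm above the rim.
- hook_b_tip (a point): The same at the box's -x end. Pressed on its top near one end (about 45 mm from the middle), the cover needs 7 to 15 N there: the force grows, eases half-way, grows again until that hook springs into its window (a click), then rises steadily as cover and box sink together. The other end likewise; both at once need 15 to 27 N. Pressed with 33 N or more the mounts bottom out.
- screw_tin: Open tin of screws, 73 mm wide, 54 mm high; origin under its middle. A bystander.
- screwdriver_cross: Screwdriver, 201 mm long (y), 30 mm high; origin under its middle. A bystander, between rack and box.
- hammer: Ball pein hammer lying on the bench, 288 mm long (y), 102 mm over the head, 29 mm high. A bystander.
- pliers: Pliers, 160 mm long (y), 12 mm high. A bystander.
- sanding_block: Cork sanding block 64 x 112 x 36 mm. A bystander.
- offcut_2: Beech offcut 60 x 85 x 24 mm; a bystander. It lies in the corner of two fixed upright wire-mesh screens, 255 mm high: one along the left of the work (y = 0.26, from x = 0.48 outward), one behind it (x = 0.78). The robot's tool starts to the left of the first.
Things that resemble listed ones, but are neither listed nor needed, are in the scene too. Of the things like the part that bears cover_center, leave any that is turquoise or yellow; of the rest the larger one is meant.

How it is judged:
By the outcome, as a careful person would: the job done as asked, in the order asked, and still so for the second after the job is handed in, with the robot touching nothing.
It also fails if it takes over 64 s, if anything falls off the work surface, if the arm or the gripper's body presses on something with over 40 N, if the wrist force passes 120 N, or if a joint passes its speed limit or range.

ROBOT

A 6-joint arm with a two-finger parallel gripper is mounted at the origin on a cart in front of the work surface, level with it; the furniture and walls round the work are solid. World frame = base frame: x ahead of the robot, y to its left, z up, the work surface at z = 0. Lengths are in mm, angles in rad, forces in N, time in s.
With the tool pointing down it reaches from about 350 to 975 mm from the base axis. Payload 7.1 kg.
Tool frame: the origin (TCP) lies at the centre of the arm's flange, where the gripper is bolted on; the fingertips stand 182 mm ahead of it and the grasp point (between the pads) lies 163 mm ahead of it; z points along the fingers, y is the line along which they close (so a half turn about z gives the same grasp; the last joint's range is limited). The gripper opens to 88 mm and grips with 3 to 60 N. Pads are 20 mm wide; open, the fingers measure 115 mm over their backs; the gripper's body (75 mm by 178 mm) begins 61 mm behind the grasp point.
Start: joints at [1.252, 0.423, 1.63, -0, 1.089, -0.019], TCP at [184.549, 597.116, 404.675] pointing down, gripper open.
Joint ranges: [-3, 3], [-0.9, 2.11], [0.09, 2.58], [-1.31, 4.45], [0.11, 2.69], [-2.54, 2.54]. Speed limits (rad/s): [2.39, 2.39, 3.01, 3.14, 3.14, 3.14].

INTERFACE

Orientations are given as a rotation vector (axis times angle).
In Python, from workcell import readout, get_image, ctrl gives the robot as it stands.
- The arm moves only by the tool step_arm, never from a script. Its argument "targets" is a list that holds one entry, the list of rows, each a list of 7 numbers: the shift along the world's x, y, z as a fraction of full scale, then the turn, a rotation vector about the world's x, y, z as a fraction of full scale, then the opening, from 0 (shut) to 1 (fully open). In form: [[[dx, dy, dz, wx, wy, wz, claw], ...]]. A call has exactly 5 rows; each row shifts and turns the commanded pose from where the row before left it; what a row does not reach is not made up. Full scale, the value 1, is 0.05 m for a shift and 4 degrees for a turn. A row lasts 1/8 s, in which the tool goes at most 62.5 mm and 10.7 degrees, less where a joint would pass 70% of its speed; a pose out of reach is approached as far as the arm can. A call with a number of a shift or a turn outside -1 to 1 is refused whole. A call with a gripper value outside its range is refused whole. The fingers move at their own pace and stop on an object; the grip force is fixed at half the most. Time passes only in rows, so rows that do not move let the fingers close, or fill a call up. It gives the time, the measured TCP pose, the force, the opening and the grip force at its end, in the units of the state.
- readout.get_obs(): the state, without advancing time (a new reading comes with each control period).
- get_image(name): name is "scene" or "side" or "wrist"; returns a dict with "pixels" (384x512x3 uint8, red, green, blue), "intrinsics" (3x3 intrinsics, pixels), "k1" (the pictures are not rectified: a ray, as slopes to the right and down, at radius r is drawn at 1 + k1 r^2 times it, then the intrinsics apply), "extrinsics" (4x4, takes a point from world to camera coordinates). Camera axes: x right, y down, z forward; pixel columns grow to the right and rows downward; lengths in mm; the calibration is good to about 2 mm. A picture is of the moment at which its call begins. There is no depth.
- ctrl.close_job(): hands the job in; it is judged then, once.
The state is a dict: "t": time; "qpos": joint angles; "qvel": joint speeds; "joint_torque": joint torques, N m; "ee_pos": TCP position; "orientation": TCP orientation; "ft_force": force on the tool from outside, world axes, zero at the start; "moment": the same for the moment, N m; "width": finger opening in mm; "grasp_force": force on a finger pad.
Only numpy, scipy, OpenCV 4.12 (cv2) and the standard library are available. Lean on these libraries where they do the work, as an engineer would, in place of code of your own. Each camera call takes 0.05 s, during which the arm holds its last target. There are 200 camera calls.

## Working session

There is one attempt and no reset: what is moved stays moved. The work goes in short steps, Python scripts to look and compute and a tool call to move; the robot and the scene stay as the last step left them, time stands still between calls to the robot, and variables do not carry over. Pictures are saved under pics/ and viewed, at most 10 in all, crops included, and the job is handed in when it is done.

Besides the shell and the picture viewer there is one more tool, called after ">>>" by a JSON object that holds its "method" and its "body", one argument or row to a line. step_arm: Moves the arm, as the interface text tells. Shift numbers are shares of 0.05 m and turn numbers shares of 4 degrees, none past 1 either way. Its arguments: {"type":"object","properties":{"targets":{"type":"array"}},"required":["targets"]}

```bash
mkdir -p pics; ls; cat > h.py <<'E'
import numpy as np, cv2
from workcell import readout, get_image, ctrl
def grab(n, f=None):
    d=get_image(n)
    if f: cv2.imwrite('pics/'+f, d['pixels'][:,:,::-1])
    return d
def ray(d,u,v):
    K=np.array(d['intrinsics']);k=d['k1'];E=np.array(d['extrinsics'])
    m=np.array([(u-K[0,2])/K[0,0],(v-K[1,2])/K[1,1]]);s=m.copy()
    for _ in range(20): s=m/(1+k*(s@s))
    R=E[:3,:3];return -R.T@E[:3,3], R.T@np.array([s[0],s[1],1])
def onz(d,u,v,z):
    o,r=ray(d,u,v);return o+r*(z-o[2])/r[2]
def proj(d,p):
    K=np.array(d['intrinsics']);E=np.array(d['extrinsics']);c=E[:3,:3]@np.array(p,float)+E[:3,3]
    s=c[:2]/c[2];s=s*(1+d['k1']*(s@s));return K[:2,:2]@s+K[:2,2]
def tri(d1,p1,d2,p2):
    A=np.zeros((3,3));b=np.zeros(3)
    for d,p in((d1,p1),(d2,p2)):
        o,r=ray(d,*p);r=r/np.linalg.norm(r);M=np.eye(3)-np.outer(r,r);A+=M;b+=M@o
    return np.linalg.solve(A,b)
E
python3 - <<'E'
from h import *
import pickle
ds={}
for n in('scene','side','wrist'):
    ds[n]=grab(n); d=ds[n]; o,r=ray(d,256,192); print(n,o.round(),r.round(2))
pickle.dump(ds,open('d0.pkl','wb'))
a=np.vstack([ds['scene']['pixels'],ds['side']['pixels']])[:,:,::-1]
cv2.imwrite('pics/a.png',np.hstack([cv2.resize(a[:384],(800,600))]))
cv2.imwrite('pics/b.png',cv2.resize(a[384:],(800,600)))
o=readout.get_obs();print(o['ee_pos'],o['orientation'],o['ft_force'],o['width'],o['t'])
E
```

```text
pics
scene [ 163.  891. 1279.] [ 0.27 -0.59 -0.76]
side [  86. 1022.  774.] [ 0.36 -0.79 -0.49]
wrist [118. 617. 383.] [ 0.25 -0.07 -0.97]
[184.47423435 596.93241441 404.10273995] [-4.69114169e-01 -3.10616983e+00  1.76359981e-03] [-0.23297976  0.27905544 -0.52665214] 88.19459489973121 0.15
```

View pics/a.png

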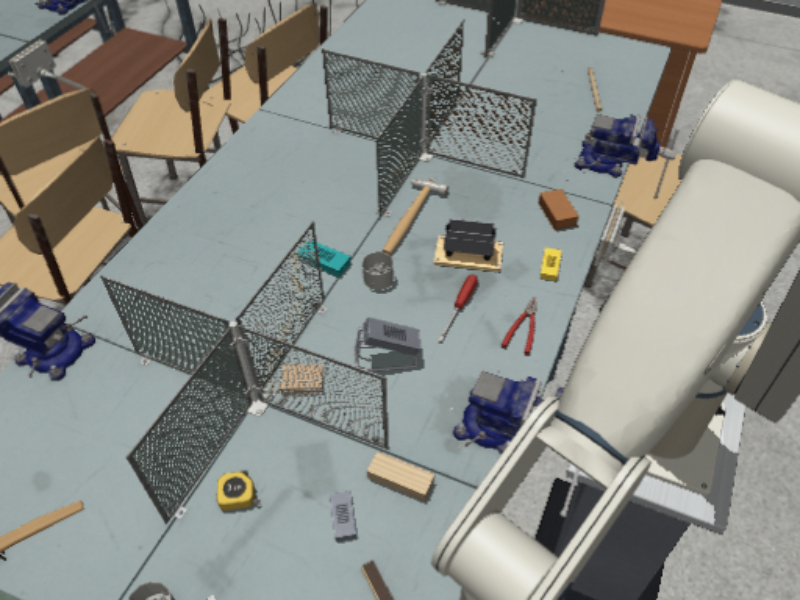

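View pics/b.png

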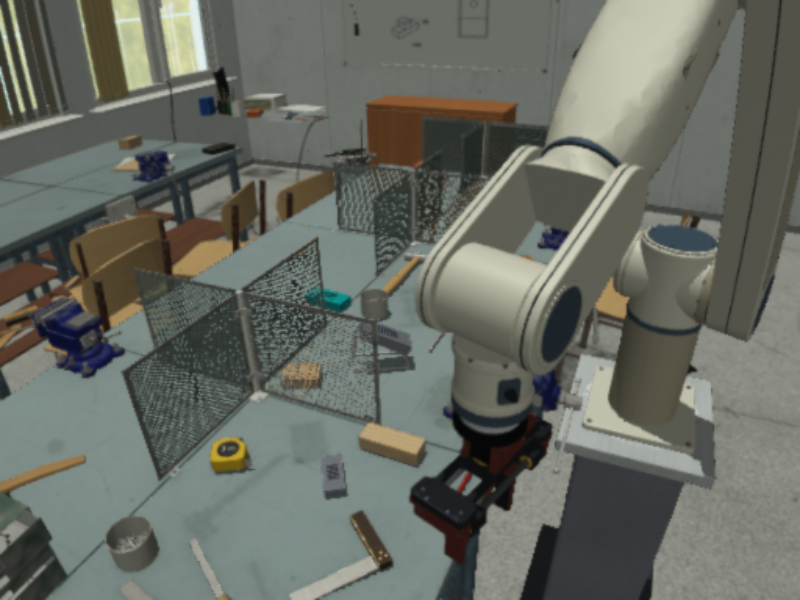

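```bash
python3 - <<'E'
import pickle,cv2
d=pickle.load(open('d0.pkl','rb'))['scene']['pixels'][:,:,::-1]
cv2.imwrite('pics/c.png',cv2.resize(d[130:245,215:335],None,fx=5,fy=5,interpolation=cv2.INTER_CUBIC))
E
```

```text
(no output)
```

View pics/c.png

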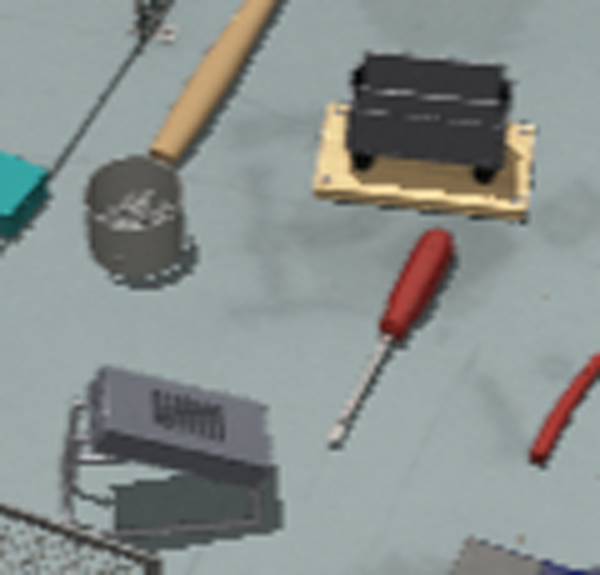

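```bash
python3 - <<'E'
from h import *
import pickle
ds=pickle.load(open('d0.pkl','rb'));d=ds['scene']
c=lambda x,y:(215+x/5,130+y/5)
print('vent',onz(d,*c(188,413),83))
print('topedge TL/TR mid', [onz(d,*c(*p),z).round() for p,z in(((100,368),110),((268,403),56),((275,467),56),((100,440),110))])
print('box', [onz(d,*c(*p),z).round() for p,z in(((430,95),86),((360,100),95),((508,110),95))])
print('ply', [onz(d,*c(*p),12).round() for p in((315,192),(526,215),(535,130),(333,105))])
w=ds['wrist'];print(w['intrinsics'],w['k1'])
from scipy.spatial.transform import Rotation as R
o=readout.get_obs();Rt=R.from_rotvec(o['orientation']).as_matrix();print(Rt.round(3))
E=np.array(w['extrinsics']);cam=-E[:3,:3].T@E[:3,3];print('cam in tool',Rt.T@(cam-o['ee_pos']),(Rt.T@E[:3,:3].T).round(3))
E
```

```text
vent [563.29998322  48.36537119  83.        ]
topedge TL/TR mid [array([622.,  57., 110.]), array([527.,   0.,  56.]), array([502.,  47.,  56.]), array([596., 109., 110.])]
box [array([ 522., -290.,   86.]), array([ 564., -255.,   95.]), array([ 462., -289.,   95.])]
ply [array([ 586., -231.,   12.]), array([ 434., -272.,   12.]), array([ 456., -359.,   12.]), array([ 609., -322.,   12.])]
[[270.84092445   0.         253.17913929]
 [  0.         270.84092445 190.41721155]
 [  0.           0.           1.        ]] -0.008877905932070135
[[-0.955  0.295 -0.   ]
 [ 0.295  0.955 -0.001]
 [ 0.    -0.001 -1.   ]]
cam in tool [6.94878061e+01 5.92839474e-02 2.07467655e+01] [[-0.    -0.967 -0.256]
 [ 1.    -0.    -0.   ]
 [ 0.    -0.256  0.967]]
```

Candidates in the 800-px scene view are:
- turquoise cover at (325,257): excluded by colour
- yellow cover at (551,263): excluded by colour
- small grey cover on the bench at (343,515)
- larger grey cover on the wire rack at (392,333)

The crop confirms the one on the rack, with seven vents at crop (188,413). The box is at crop (430,95).

>>> {"method": "step_arm", "body": {
  "targets": [
    [[0, 0, 0.4, 0, 0, -1, 1], [0, 0, 0.4, 0, 0, -1, 1], [0, 0, 0.4, 0, 0, -1, 1], [0, 0, 0.4, 0, 0, -1, 1], [0.325, -0.776, 0, 0, 0, -1, 1]]
  ]
}}

```text
t: 0.78
ee_pos: [200.5, 559.6, 486.1]
orientation: [-1.002, -2.977, -0.006]
ft_force: [0.6, 0.1, -0.9]
width: 87.8
grasp_force: 0.0
```

>>> {"method": "step_arm", "body": {
  "targets": [
    [[0.325, -0.776, 0, 0, 0, -1, 1], [0.325, -0.776, 0, 0, 0, -1, 1], [0.325, -0.776, 0, 0, 0, -1, 1], [0.325, -0.776, 0, 0, 0, -1, 1], [0.325, -0.776, 0, 0, 0, -1, 1]]
  ]
}}

```text
t: 1.4
ee_pos: [282.3, 363.0, 484.5]
orientation: [1.506, 2.757, -0.0]
ft_force: [0.7, -0.2, -0.2]
width: 88.0
grasp_force: 0.0
```

>>> {"method": "step_arm", "body": {
  "targets": [
    [[0.325, -0.776, 0, 0, 0, -1, 1], [0.325, -0.776, 0, 0, 0, -1, 1], [0.325, -0.776, 0, 0, 0, -1, 1], [0.325, -0.776, 0, 0, 0, -1, 1], [0.325, -0.776, 0, 0, 0, -1, 1]]
  ]
}}

```text
t: 2.02
ee_pos: [363.5, 169.0, 484.7]
orientation: [1.962, 2.453, 0.0]
ft_force: [0.3, 0.4, 0.0]
width: 87.6
grasp_force: 0.0
```

>>> {"method": "step_arm", "body": {
  "targets": [
    [[0.325, -0.776, 0, 0, 0, -1, 1], [0.325, -0.776, 0, 0, 0, -1, 1], [0.325, -0.776, 0, 0, 0, -1, 1], [0.325, -0.776, 0, 0, 0, -1, 1], [0.325, -0.776, 0, 0, 0, -1, 1]]
  ]
}}

```text
t: 2.65
ee_pos: [444.8, -25.1, 484.6]
orientation: [-2.359, -2.075, -0.0]
ft_force: [0.0, 0.3, 0.0]
width: 87.6
grasp_force: 0.0
```

>>> {"method": "step_arm", "body": {
  "targets": [
    [[0, 0, 0, 0, 0, -1, 1], [0, 0, 0, 0, 0, -1, 1], [0, 0, 0, 0, 0, -1, 1], [0, 0, 0, 0, 0, -1, 1], [0, 0, 0, 0, 0, -1, 1]]
  ]
}}

```text
t: 3.28
ee_pos: [444.4, -23.7, 484.5]
orientation: [-2.683, -1.634, 0.001]
ft_force: [0.0, 0.7, -0.5]
width: 87.7
grasp_force: 0.0
```

>>> {"method": "step_arm", "body": {
  "targets": [
    [[0, 0, 0, 0, 0, -1, 1], [0, 0, 0, 0, 0, -1, 1], [0, 0, 0, 0, 0, -1, 1], [0, 0, 0, 0, 0, -1, 1], [0, 0, 0, 0, 0, -1, 1]]
  ]
}}

```text
t: 3.9
ee_pos: [444.4, -23.7, 484.5]
orientation: [-2.926, -1.143, 0.001]
ft_force: [-0.1, -0.3, 0.4]
width: 88.3
grasp_force: 0.0
```

>>> {"method": "step_arm", "body": {
  "targets": [
    [[0, 0, 0, 0, 0, -1, 1], [0, 0, 0, 0, 0, -1, 1], [0, 0, 0, 0, 0, -0.7, 1], [0, 0, -0.3, 0.53, -0.848, 0, 1], [0, 0, -0.4, 0.53, -0.848, 0, 1]]
  ]
}}

```text
t: 4.53
ee_pos: [444.6, -23.6, 449.5]
orientation: [-2.976, -0.854, -0.213]
ft_force: [1.0, 0.4, -0.2]
width: 87.6
grasp_force: 0.0
```

>>> {"method": "step_arm", "body": {
  "targets": [
    [[0, 0, -0.4, 0.53, -0.848, 0, 1], [0, 0, -0.4, 0.53, -0.848, 0, 1], [0, 0, -0.4, 0.53, -0.848, 0, 1], [0, 0, -0.3, 0.53, -0.848, 0, 1], [0, 0, -0.3, 0.39, -0.62, 0, 1]]
  ]
}}

```text
t: 5.15
ee_pos: [444.3, -23.7, 359.1]
orientation: [-2.822, -0.809, -0.678]
ft_force: [0.1, 0.7, 0.1]
width: 87.9
grasp_force: 0.0
```

```bash
python3 - <<'E'
from h import *
import pickle
from scipy.spatial.transform import Rotation as R
d=grab('wrist','w1.png');s=grab('side');pickle.dump((d,s),open('d1.pkl','wb'))
o=readout.get_obs();print(o['t'],o['ee_pos'],R.from_rotvec(o['orientation']).as_matrix().round(3),o['qpos'].round(2) if hasattr(o['qpos'],'round') else o['qpos'])
E
```

```text
5.25 [443.65487052 -23.70212264 358.17209542] [[ 0.758  0.53   0.381]
 [ 0.472 -0.848  0.241]
 [ 0.451 -0.003 -0.893]] [-0.17  0.19  2.15  0.64  0.53  0.33]
```

View pics/w1.png

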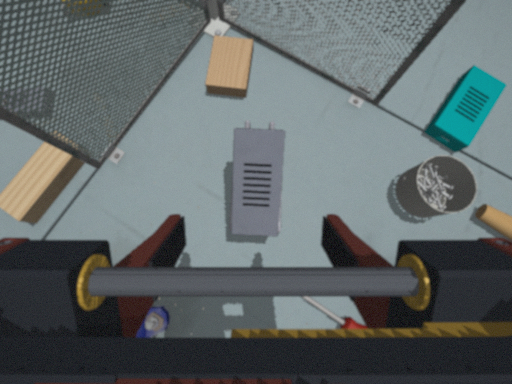

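The picture shows the rack cover top at about (235,128)-(280,235), with its vents at (257,185) between the open fingers. I'll segment it and cast rays onto the tilted top plane.

```bash
cat > cov.py <<'E'
from h import *
import pickle
d,s=pickle.load(open('d1.pkl','rb'))
p=d['pixels'].astype(int)
g=p[100:240,220:300]
print(p[150,240],p[150,215],p[225,240],p[130,300])
m=((p[:,:,2]-p[:,:,1]>3)&(p.sum(2)>150)).astype(np.uint8)
m=cv2.morphologyEx(m,cv2.MORPH_CLOSE,np.ones((9,9)))
n,l,st,ct=cv2.connectedComponentsWithStats(m)
i=l[150,240];print(st[i],ct[i])
r=cv2.minAreaRect(cv2.findContours((l==i).astype(np.uint8),cv2.RETR_EXTERNAL,cv2.CHAIN_APPROX_NONE)[0][0])
b=cv2.boxPoints(r)+0.0;print(b)
# vents
dk=((p.sum(2)<200)).astype(np.uint8);dk[:150]=0;dk[215:]=0;dk[:,:240]=0;dk[:,275:]=0
vc=cv2.moments(dk,True);vc=(vc['m10']/vc['m00'],vc['m01']/vc['m00']);print('vent',vc)
# top plane: normal n through top centre
for yaw in (np.deg2rad(32),):
  for _ in range(3):
    nn=np.array([-np.sin(.47)*np.cos(yaw),-np.sin(.47)*np.sin(yaw),np.cos(.47)])
    c=onz(d,*vc,60+26*np.cos(.47))
    def pl(q):
        o,r=ray(d,*q);return o+r*((c-o)@nn)/(r@nn)
    P=np.array([pl(q) for q in b])
    e=[P[(k+1)%4]-P[k] for k in range(4)];L=[np.linalg.norm(x) for x in e]
    k=int(np.argmax(L));v=e[k]-e[(k+2)%4];v*=np.sign(v[0]);yaw=np.arctan2(v[1],v[0])
print('top c',c,'corner mean',P.mean(0),'yaw',np.degrees(yaw),'L',np.round(L,1),'center',P.mean(0)-13*nn)
E
python3 cov.py
```

```text
[114 117 129] [147 159 162] [113 116 126] [141 156 160]
[     0      0    512    339 103087] [296.65432111 161.73363276]
[[6.1035156e-05 0.0000000e+00]
 [5.1100000e+02 0.0000000e+00]
 [5.1100000e+02 3.3799994e+02]
 [6.1035156e-05 3.3799994e+02]]
vent (256.5942857142857, 183.28571428571428)
top c [566.59991242  48.13573891  83.18077549] corner mean [592.39833922 397.09714158 -83.75983197] yaw -80.37046883920762 L [1790.   283.2  619.5 1517.6] center [594.00645741 391.43349719 -95.35021972]
```

```bash
sed -i 's/^m=((p.*/m=((p[:,:,1]-p[:,:,0]<7)\&(p[:,:,2]-p[:,:,0]>6)\&(p.sum(2)>250)).astype(np.uint8);m[240:]=0/; s/(9,9)/(5,5)/' cov.py; python3 cov.py
```

```text
[114 117 129] [147 159 162] [113 116 126] [141 156 160]
[ 225  120   60  120 5731] [255.31669866 182.8201012 ]
[[222.15771 238.79396]
 [227.25034 119.11704]
 [284.57208 121.55626]
 [279.47946 241.23318]]
vent (256.5942857142857, 183.28571428571428)
top c [566.59991242  48.13573891  83.18077549] corner mean [564.39910525  51.16389422  82.96035971] yaw 29.352553472407717 L [134.9  59.5 134.6  66.6] center [569.53078591  54.04985428  71.36997197]
```

```bash
cat >> cov.py <<'E'
print('----')
yaw=np.deg2rad(31)
b=[(235,128),(284,130),(279,235),(232,233)]
for _ in range(3):
    nn=np.array([-np.sin(.47)*np.cos(yaw),-np.sin(.47)*np.sin(yaw),np.cos(.47)])
    P=np.array([pl(q) for q in b]);v=P[0]+P[1]-P[2]-P[3];yaw=np.arctan2(v[1],v[0])
print(P.round(1),P.mean(0),np.degrees(yaw),[np.linalg.norm(P[i]-P[i-1]).round(1) for i in range(4)])
# vent rows: centroid per row
t=[(np.nonzero(dk[r])[0].mean(),r) for r in range(384) if dk[r].sum()>12]
t=np.array(t);a=np.polyfit(t[:,1],t[:,0],1);q0=pl((np.polyval(a,150),150));q1=pl((np.polyval(a,215),215));w=q0-q1;print('vent yaw',np.degrees(np.arctan2(w[1],w[0])),a)
c0=c-13*nn; print('centre',c0,'sidecheck: grasp tcp',c0+172*nn)
E
python3 cov.py|sed '1,/----/d'
```

```text
[[599.4  95.5 109.6]
 [624.7  51.  109.5]
 [534.   -2.9  55.9]
 [507.2  44.3  56.1]] [566.35802317  46.94680137  82.7733302 ] 29.884118115978147 [np.float64(118.3), np.float64(51.2), np.float64(118.3), np.float64(54.3)]
vent yaw 29.955032261617752 [-3.42944356e-02  2.60910662e+02]
centre [571.70459909  51.06918158  71.59038775] sidecheck: grasp tcp [504.16566776  12.25747861 224.94013332]
```

>>> {"method": "step_arm", "body": {
  "targets": [
    [[0.19, 0.12, -0.418, 0, 0, -0.3, 1], [0.19, 0.12, -0.418, 0, 0, -0.2, 1], [0.19, 0.12, -0.418, 0, 0, 0, 1], [0.126, 0.072, -0.285, 0, 0, 0, 1], [0.126, 0.072, -0.285, 0, 0, 0, 1]]
  ]
}}

```text
t: 5.88
ee_pos: [486.3, 1.9, 268.5]
orientation: [-2.842, -0.763, -0.681]
ft_force: [0.2, 0.4, 0.1]
width: 88.0
grasp_force: 0.0
```

>>> {"method": "step_arm", "body": {
  "targets": [
    [[0.126, 0.072, -0.285, 0, 0, 0, 1], [0.126, 0.072, -0.285, 0, 0, 0, 1], [0.126, 0.072, -0.285, 0, 0, 0, 1], [0, 0, 0, 0, 0, 0, 1], [0, 0, 0, 0, 0, 0, 0.7]]
  ]
}}

```text
t: 6.5
ee_pos: [504.7, 12.4, 226.3]
orientation: [-2.842, -0.763, -0.681]
ft_force: [0.3, 1.1, -0.5]
width: 80.9
grasp_force: 0.0
```

```bash
python3 - <<'E'
from h import *
d=grab('wrist','w2.png')
o=readout.get_obs();print(o['ee_pos'],o['ft_force'],o['width'])
for nm,P in dict(c=(566.5,47.5,83)).items(): print(proj(d,P))
E
```

```text
[504.65561184  12.31741671 226.41805432] [ 0.00749113 -0.48701079 -0.15007241] 77.22166178742671
[254.45114017 248.34705824]
```

View pics/w2.png

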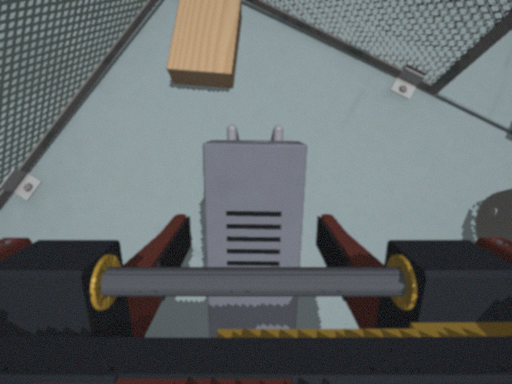

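The cover sits centred between the fingers (edges at columns 204 and 305, fingers at 190 and 318). The fourth vent is at row 251, where I expected about 248, so I'm closing.

>>> {"method": "step_arm", "body": {
  "targets": [
    [[0, 0, 0, 0, 0, 0, 0.5], [0, 0, 0, 0, 0, 0, 0.3], [0, 0, 0, 0, 0, 0, 0.3], [0, 0, 0, 0, 0, 0, 0.3], [0, 0, 0, 0, 0, 0, 0.3]]
  ]
}}

```text
t: 7.18
ee_pos: [504.6, 12.3, 225.9]
orientation: [-2.843, -0.762, -0.681]
ft_force: [-2.9, -0.8, 5.5]
width: 53.8
grasp_force: 29.9
```

>>> {"method": "step_arm", "body": {
  "targets": [
    [[0, 0, 0.2, 0, 0, 0, 0.3], [0, 0, 0.4, 0, 0, 0, 0.3], [0, 0, 0.6, 0, 0, 0, 0.3], [-0.134, -0.553, 0.19, -0.5, 0.866, 0, 0.3], [-0.134, -0.553, 0.19, -0.5, 0.866, 0, 0.3]]
  ]
}}

```text
t: 7.8
ee_pos: [490.7, -43.4, 305.0]
orientation: [-2.916, -0.783, -0.482]
ft_force: [0.0, 0.1, -0.7]
width: 53.8
grasp_force: 29.9
```

>>> {"method": "step_arm", "body": {
  "targets": [
    [[-0.134, -0.553, 0.19, -0.5, 0.866, 0, 0.3], [-0.134, -0.553, 0.19, -0.5, 0.866, 0, 0.3], [-0.134, -0.553, 0.19, -0.5, 0.866, 0, 0.3], [-0.134, -0.553, 0.19, -0.5, 0.866, 0, 0.3], [-0.134, -0.553, 0.19, -0.365, 0.632, 0, 0.3]]
  ]
}}

```text
t: 8.43
ee_pos: [457.3, -182.0, 352.2]
orientation: [-3.034, -0.813, 0.004]
ft_force: [0.9, 0.0, -0.5]
width: 54.1
grasp_force: 29.9
```

>>> {"method": "step_arm", "body": {
  "targets": [
    [[-0.134, -0.553, 0.19, 0, 0, -1, 0.3], [-0.134, -0.553, 0.19, 0, 0, -1, 0.3], [-0.134, -0.553, 0.19, 0, 0, -1, 0.3], [-0.134, -0.553, 0.19, 0, 0, -1, 0.3], [-0.134, -0.553, 0.09, 0, 0, 0, 0.3]]
  ]
}}

```text
t: 9.05
ee_pos: [423.8, -320.3, 394.8]
orientation: [-3.118, -0.382, -0.0]
ft_force: [0.3, -0.1, -1.3]
width: 53.9
grasp_force: 29.9
```

```bash
python3 - <<'E'
from h import *
import pickle
from scipy.spatial.transform import Rotation as R
d=grab('wrist');s=grab('scene');e=grab('side');pickle.dump((d,s,e),open('d2.pkl','wb'))
o=readout.get_obs();print(o['t'],o['ee_pos'],R.from_rotvec(o['orientation']).as_matrix().round(4),o['ft_force'],o['width'])
cv2.imwrite('pics/w3.png',cv2.resize(d['pixels'][:,:,::-1],(800,600),interpolation=cv2.INTER_CUBIC))
print(proj(d,(521,-296,95)))
E
```

```text
9.2 [ 423.78343659 -320.20416848  394.42298091] [[ 9.707e-01  2.402e-01 -2.000e-04]
 [ 2.402e-01 -9.707e-01  6.000e-04]
 [-0.000e+00 -6.000e-04 -1.000e+00]] [-0.09061496  0.41839395 -0.7419664 ] 53.75318427722049
[253.1944673   86.45975393]
```

View pics/w3.png

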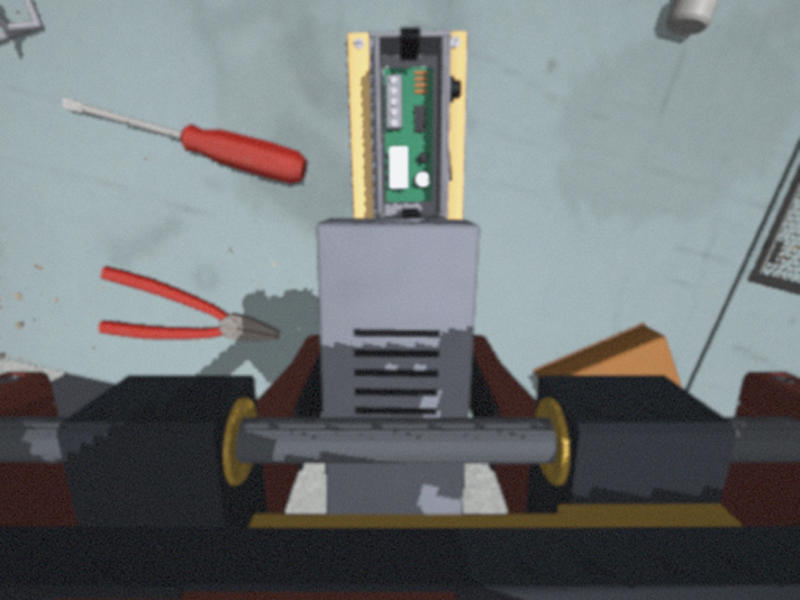

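```bash
cat > m3.py <<'E'
from h import *
import pickle
d,s,e=pickle.load(open('d2.pkl','rb'))
T=np.array([423.78,-320.2,394.42]);R=np.array([[.9707,.2402,0],[.2402,-.9707,0],[0,0,-1]])
p=d['pixels'].astype(int)
tl=lambda u,v,z: (R.T@(onz(d,u,v,z)-T))[:2].round(1)
for r in (50,70,90,110,130): print(r,p[r,232:292].sum(1)//3)
for c in (255,262,268): print(c,p[14:50,c].sum(1)//3, p[125:150,c].sum(1)//3)
k=.64
print('cover far top edge',tl(398*k,221*k,234.4),'4th vent',tl(396.5*k,392*k,234.4))
print('edges',tl(318*k,250*k,234.4),tl(477*k,250*k,234.4))
print('hookA barb top?',tl(409.5*k,28*k,94),tl(409.5*k,60*k,77),'hookB',tl(411*k,210*k,94))
E
python3 m3.py
```

```text
50 [134 130 127 124 119 114 106 103 126 143 137 117  96 104 122 134 153 169
 197 219 218 209 194 174 155 124 113 113 114 111 112 112 113 124 130 132
 129 131 119  94  80  74  68  64  69  79  83  79  68  70  91 125 139 146
 148 140 103  79 105 143]
70 [156 130 129 127 119 108  93  95 113 140 152 125  91  84  93 126 157 177
 191 210 216 206 191 181 160 134 115 112 116 114 113 110  92  82  78  80
  77  82  79  68  61  64  64  68  65  82  86  80  64  70 104 134 147 145
 155 176 191 196 200 201]
90 [183 148 134 130 129 131 126 106 105 127 144 134 107  97 103 114 115 114
 114 114 112 114 109 116 115 117 116 114 114 113 115 113 114 114 113 115
 115 119 104  90  70  60  64  65  71  82  79  74  67  81 111 142 154 151
 161 185 197 202 201 204]
110 [195 159 130 131 127 123 109  92  96 117 146 150 120  96  92  95 132 206
 240 244 243 243 242 242 243 243 243 242 226 165 122 114 112 112 121 148
 179 196 201 197 169 128  86  69  73  78  81  70  62  82 115 143 152 153
 145 125 126 164 193 203]
130 [195 157 133 130 131 127 131 112  93 103 128 142 129 110 104 117 119 113
 111 125 142 142 127 119 119 1
[... 349 characters left out ...]
  79 102 110 110
 122 142 151 161 162 164 163]
262 [159 153 142 108  69  42  37  36  42  40  34  27  26  18  19  17   9  20
  23  21  16  30  23  38  54  73  89  89  87  93 100 108 111 115 114 110] [116 111 114 108 103 123 156 146 100  50  36  39  28  46  80 113 118 106
 115 136 152 161 164 164 163]
268 [155 154 141 121 101  87  80  87  77  62  50  42  38  40  41  38  45  41
  44  50  64  83  90  89  83  85  87  92  99 111 116 130 131 117 116 131] [117 114 112 111 106 120 144 155 144 114  80  55  49  54  87 117 117 104
 119 141 153 162 165 163 165]
cover far top edge [58.1  0.6] 4th vent [-3.1  0.2]
edges [ 48.6 -25.9] [48.6 26.8]
hookA barb top? [159.7   8. ] [147.1   8.6] hookB [54.5  9.9]
```

```bash
cat >> m3.py <<'E'
print('=====')
for z in (85,94): print(z,'A',tl(262.1,17.5,z),'B',tl(263,139,z),'Bin',tl(263,133.5,z))
print('ply far',tl(225,33*k,12),tl(297,32*k,12))
for r in (50,90,130): print('mid',tl(263.3,r,95))
print('rim ends z77: far',tl(250,22.5,77),'near',tl(255,141,77))
print('shaft',tl(241,70,95),tl(285,70,95))
# scene: plywood mask
q=s['pixels'].astype(int);m=((q[:,:,0]-q[:,:,2]>50)&(q[:,:,0]>150)).astype(np.uint8)
m[:140]=0;m[180:]=0;m[:,:270]=0;m[:,330:]=0
h=cv2.convexHull(np.argwhere(m)[:,::-1].astype(np.int32));print(cv2.approxPolyDP(h,2.5,True)[:,0].tolist())
E
python3 m3.py|sed '1,/=====/d'
```

```text
85 A [163.    8.3] B [49.3 10.2] Bin [55.  10.2]
94 A [160.1   8. ] B [49.9  9.9] Bin [55.4  9.8]
ply far [182.9 -33.8] [183.7  52.1]
mid [132.5   9.3]
mid [97.   9.7]
mid [58.9 10.1]
rim ends z77: far [161.2  -3.3] near [46.6  1.9]
shaft [115.  -11.8] [115.   30.3]
[[321, 157], [319, 171], [303, 179], [278, 167], [281, 151]]
```

Only the box is a target here. Its hooks are at (409,38) and (411,210), its yaw is within 1° of the tool, and the board lies squarely beneath it. The held cover's far edge is at row 221. I'll hover just above the box and check the far hook past the cover edge.

>>> {"method": "step_arm", "body": {
  "targets": [
    [[0.424, 0.067, -0.3, 0, 0, 0.175, 0.3], [0.424, 0.067, -0.3, 0, 0, 0, 0.3], [0.424, 0.067, -0.3, 0, 0, 0, 0.3], [0.424, 0.067, -0.3, 0, 0, 0, 0.3], [0.424, 0.067, -0.3, 0, 0, 0, 0.3]]
  ]
}}

```text
t: 9.82
ee_pos: [530.8, -301.2, 318.5]
orientation: [-3.114, -0.403, 0.002]
ft_force: [0.3, 1.3, -1.3]
width: 54.0
grasp_force: 29.9
```

>>> {"method": "step_arm", "body": {
  "targets": [
    [[0, 0, -0.2, 0, 0, 0, 0.3], [0, 0, -0.18, 0, 0, 0, 0.3], [0, 0, 0, 0, 0, 0, 0.3], [0, 0, 0, 0, 0, 0, 0.3], [0, 0, 0, 0, 0, 0, 0.3]]
  ]
}}

```text
t: 10.45
ee_pos: [530.1, -303.0, 301.4]
orientation: [3.115, 0.402, 0.002]
ft_force: [-0.3, -0.0, -1.4]
width: 53.9
grasp_force: 29.9
```

```bash
python3 - <<'E'
from h import *
import pickle
from scipy.spatial.transform import Rotation as R
d=grab('wrist');s=grab('scene');e=grab('side');pickle.dump((d,s,e),open('d3.pkl','wb'))
o=readout.get_obs();print(o['t'],o['ee_pos'],R.from_rotvec(o['orientation']).as_matrix().round(4),o['ft_force'],o['width'])
a=cv2.resize(d['pixels'][90:240,150:350,::-1],(800,600),interpolation=cv2.INTER_CUBIC)
b=s['pixels'][125:185,260:340,::-1]
a[380:,:]=0
a[390:600,:280]=cv2.resize(b,(280,210),interpolation=cv2.INTER_CUBIC)
a[390:600,300:720]=cv2.resize(e['pixels'][140:250,200:420,::-1],(420,210),interpolation=cv2.INTER_CUBIC)
cv2.imwrite('pics/w4.png',a)
E
```

```text
10.6 [ 530.11062522 -302.87647321  301.13804342] [[ 9.672e-01  2.539e-01  7.000e-04]
 [ 2.539e-01 -9.672e-01 -1.000e-04]
 [ 7.000e-04  3.000e-04 -1.000e+00]] [-0.21090946 -0.63106932 -0.57750147] 53.7769104331739
```

View pics/w4.png

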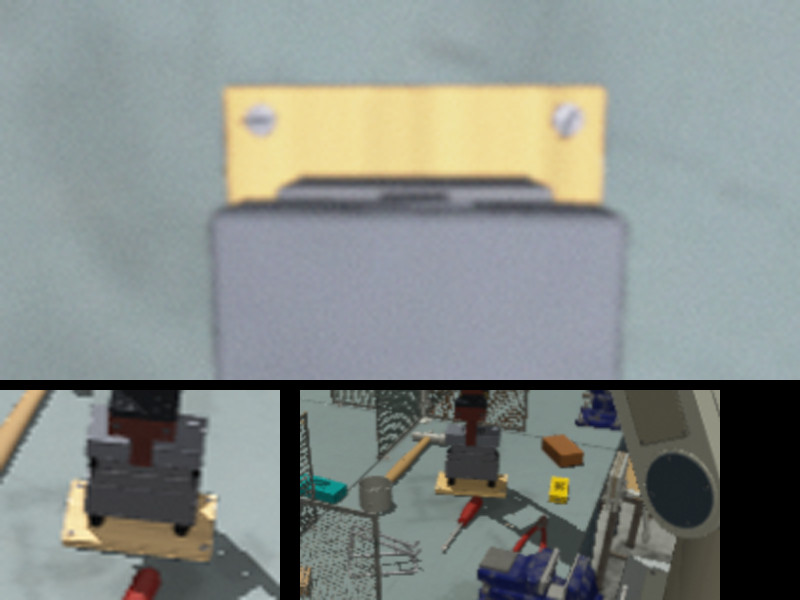

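```bash
python3 - <<'E'
from h import *
import pickle
d,s,e=pickle.load(open('d3.pkl','rb'))
T=np.array([530.11,-302.88,301.1]);R=np.array([[.9672,.2539,0],[.2539,-.9672,0],[0,0,-1]])
tl=lambda x,y,z:(R.T@(onz(d,150+x/4,90+y/4,z)-T))[:2].round(1)
print('cover top L/R',tl(212,208,141),tl(625,208,141))
print('hook',tl(378,190,88),tl(450,190,88))
print('rim',tl(275,182,77),tl(552,182,77),'ply',tl(226,87,12),tl(605,87,12))
p=d['pixels'].astype(int)
for c in (235,240,253): print(p[130:146,c].sum(1)//3)
E
```

```text
cover top L/R [ 57.9 -25.6] [57.8 27.1]
hook [56.9 -6. ] [56.9  6.6]
rim [ 57.7 -25.3] [57.7 25.9] ply [ 76.5 -44.3] [76.4 46.1]
[205 204 201 172 119  84 104 140 149 130  96  76  88 108 134 143]
[205 203 197 169 116  84 103 138 151 130 100  86  94 110 132 147]
[196 201 190 163 112  81  97 119 101  80  95 111 107 115 137 147]
```

Cover and box agree within about 1 mm in this view (end edges at 57.9 and 57.7 mm, middles at +0.7 and +0.3 mm). I'm lowering it.

>>> {"method": "step_arm", "body": {
  "targets": [
    [[0, 0, -0.1, 0, 0, 0, 0.3], [0, 0, -0.1, 0, 0, 0, 0.3], [0, 0, -0.1, 0, 0, 0, 0.3], [0, 0, -0.08, 0, 0, 0, 0.3], [0, 0, -0.04, 0, 0, 0, 0.3]]
  ]
}}

```text
t: 11.22
ee_pos: [530.1, -302.7, 279.3]
orientation: [-3.115, -0.402, 0.0]
ft_force: [-0.0, -0.7, -1.5]
width: 53.6
grasp_force: 29.9
```

>>> {"method": "step_arm", "body": {
  "targets": [
    [[0, 0, -0.03, 0, 0, 0, 0.3], [0, 0, -0.03, 0, 0, 0, 0.3], [0, 0, -0.03, 0, 0, 0, 0.3], [0, 0, 0, 0, 0, 0, 0.3], [0, 0, 0, 0, 0, 0, 0.3]]
  ]
}}

```text
t: 11.85
ee_pos: [530.2, -302.7, 275.3]
orientation: [-3.116, -0.402, -0.0]
ft_force: [0.5, 0.3, -0.8]
width: 53.6
grasp_force: 29.9
```

>>> {"method": "step_arm", "body": {
  "targets": [
    [[0, 0, -0.03, 0, 0, 0, 0.3], [0, 0, -0.03, 0, 0, 0, 0.3], [0, 0, 0, 0, 0, 0, 0.3], [0, 0, 0, 0, 0, 0, 0.3], [0, 0, 0, 0, 0, 0, 0.3]]
  ]
}}

```text
t: 12.48
ee_pos: [530.1, -302.7, 272.2]
orientation: [-3.115, -0.402, 0.0]
ft_force: [-0.8, -0.0, -1.3]
width: 53.9
grasp_force: 29.9
```

>>> {"method": "step_arm", "body": {
  "targets": [
    [[0, 0, -0.03, 0, 0, 0, 0.3], [0, 0, -0.02, 0, 0, 0, 0.3], [0, 0, 0, 0, 0, 0, 0.3], [0, 0, 0, 0, 0, 0, 0.3], [0, 0, 0, 0, 0, 0, 0.3]]
  ]
}}

```text
t: 13.1
ee_pos: [530.2, -302.8, 269.9]
orientation: [3.116, 0.402, 0.001]
ft_force: [-2.4, -0.9, 4.0]
width: 54.2
grasp_force: 29.9
```

>>> {"method": "step_arm", "body": {
  "targets": [
    [[0, 0, -0.03, 0, 0, 0, 0.3], [0, 0, 0, 0, 0, 0, 0.3], [0, 0, 0, 0, 0, 0, 0.3], [0, 0, 0, 0, 0, 0, 0.6], [0, 0, 0, 0, 0, 0, 0.9]]
  ]
}}

```text
t: 13.72
ee_pos: [530.3, -302.7, 268.1]
orientation: [-3.116, -0.402, -0.001]
ft_force: [-0.2, 0.4, 0.4]
width: 60.7
grasp_force: 0.0
```

>>> {"method": "step_arm", "body": {
  "targets": [
    [[0, 0, 0, 0, 0, 0, 1], [0, 0, 0.2, 0, 0, 0, 1], [0, 0, 0.4, 0, 0, 0, 1], [0, 0, 0.4, 0, 0, 0, 1], [0, 0, 0.4, 0, 0, 0, 1]]
  ]
}}

```text
t: 14.35
ee_pos: [530.3, -302.8, 340.5]
orientation: [3.115, 0.402, 0.002]
ft_force: [-0.1, -0.6, -0.5]
width: 87.8
grasp_force: 0.0
```

```bash
python3 - <<'E'
from h import *
import pickle
d=grab('wrist');s=grab('scene');e=grab('side');pickle.dump((d,s,e),open('d4.pkl','wb'))
o=readout.get_obs();print(o['t'],o['ee_pos'],o['ft_force'],o['width'])
a=np.zeros((600,800,3),np.uint8)
a[:384,:512]=d['pixels'][:,:,::-1]
a[384:594,:280]=cv2.resize(s['pixels'][125:185,260:340,::-1],(280,210),interpolation=cv2.INTER_CUBIC)
a[384:594,300:580]=cv2.resize(e['pixels'][155:215,260:340,::-1],(280,210),interpolation=cv2.INTER_CUBIC)
cv2.imwrite('pics/w5.png',a)
E
```

```text
14.5 [ 530.56264991 -302.97968621  340.45565008] [ 0.73949148  0.13210499 -0.28237563] 87.94079265330006
```

View pics/w5.png

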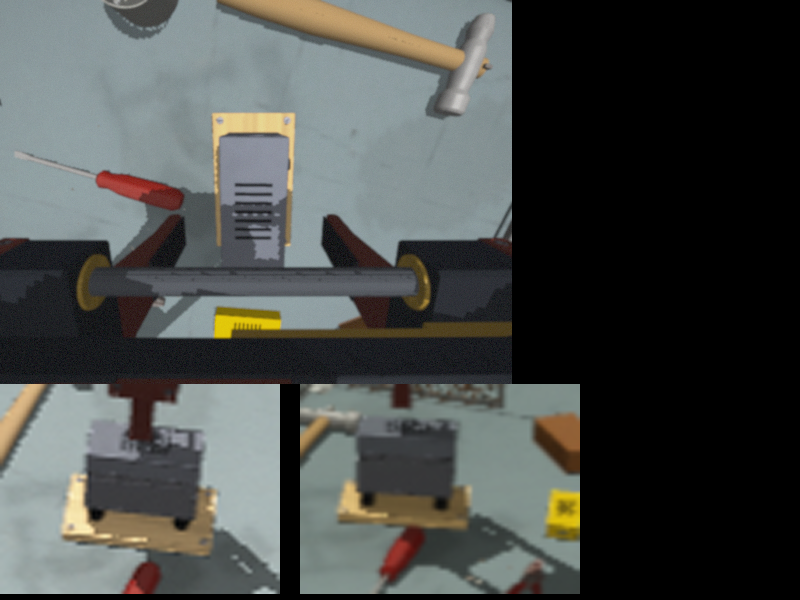

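The cover rests level on the hooks: centred over the board at columns 219-289, vents at rows 185-238. Next I'll close the fingers and press the +x end.

>>> {"method": "step_arm", "body": {
  "targets": [
    [[0.39, 0.1, 0, 0, 0, 0, 0], [0.39, 0.1, 0, 0, 0, 0, 0], [0, 0, 0, 0, 0, 0, 0], [0, 0, -0.2, 0, 0, 0, 0], [0, 0, -0.2, 0, 0, 0, 0]]
  ]
}}

```text
t: 15.12
ee_pos: [568.7, -292.6, 317.0]
orientation: [-3.115, -0.402, 0.001]
ft_force: [0.6, -0.4, -0.5]
width: 41.3
grasp_force: 0.0
```

>>> {"method": "step_arm", "body": {
  "targets": [
    [[0, 0, -0.1, 0, 0, 0, 0], [0, 0, -0.1, 0, 0, 0, 0], [0, 0, -0.1, 0, 0, 0, 0], [0, 0, -0.06, 0, 0, 0, 0], [0, 0, 0, 0, 0, 0, 0]]
  ]
}}

```text
t: 15.75
ee_pos: [569.1, -292.7, 300.0]
orientation: [-3.115, -0.402, 0.0]
ft_force: [-0.5, -1.1, 0.4]
width: 0.4
grasp_force: 0.0
```

>>> {"method": "step_arm", "body": {
  "targets": [
    [[0, 0, -0.04, 0, 0, 0, 0], [0, 0, -0.04, 0, 0, 0, 0], [0, 0, -0.04, 0, 0, 0, 0], [0, 0, 0, 0, 0, 0, 0], [0, 0, 0, 0, 0, 0, 0]]
  ]
}}

```text
t: 16.38
ee_pos: [569.3, -292.8, 294.4]
orientation: [3.116, 0.402, 0.001]
ft_force: [0.5, -0.1, 0.3]
width: 0.5
grasp_force: 0.6
```

>>> {"method": "step_arm", "body": {
  "targets": [
    [[0, 0, -0.03, 0, 0, 0, 0], [0, 0, -0.03, 0, 0, 0, 0], [0, 0, 0, 0, 0, 0, 0], [0, 0, 0, 0, 0, 0, 0], [0, 0, 0, 0, 0, 0, 0]]
  ]
}}

```text
t: 17.0
ee_pos: [569.6, -292.8, 291.8]
orientation: [3.115, 0.402, 0.003]
ft_force: [1.0, 0.9, 5.9]
width: 0.7
grasp_force: 2.6
```

>>> {"method": "step_arm", "body": {
  "targets": [
    [[0, 0, -0.03, 0, 0, 0, 0], [0, 0, -0.03, 0, 0, 0, 0], [0, 0, 0, 0, 0, 0, 0], [0, 0, 0, 0, 0, 0, 0], [0, 0, 0, 0, 0, 0, 0]]
  ]
}}

```text
t: 17.62
ee_pos: [570.1, -292.9, 289.3]
orientation: [3.114, 0.402, 0.005]
ft_force: [2.8, 0.9, 6.7]
width: 0.5
grasp_force: 3.1
```

>>> {"method": "step_arm", "body": {
  "targets": [
    [[0, 0, -0.03, 0, 0, 0, 0], [0, 0, -0.03, 0, 0, 0, 0], [0, 0, 0, 0, 0, 0, 0], [0, 0, 0, 0, 0, 0, 0], [0, 0, 0, 0, 0, 0, 0]]
  ]
}}

```text
t: 18.25
ee_pos: [570.6, -292.9, 286.8]
orientation: [3.114, 0.402, 0.007]
ft_force: [4.7, 2.2, 8.3]
width: 0.4
grasp_force: 4.1
```

>>> {"method": "step_arm", "body": {
  "targets": [
    [[0, 0, -0.03, 0, 0, 0, 0], [0, 0, -0.03, 0, 0, 0, 0], [0, 0, 0, 0, 0, 0, 0], [0, 0, 0, 0, 0, 0, 0], [0, 0, 0, 0, 0, 0, 0]]
  ]
}}

```text
t: 18.88
ee_pos: [570.1, -293.1, 283.6]
orientation: [3.114, 0.402, 0.005]
ft_force: [1.7, 0.7, 8.3]
width: 0.6
grasp_force: 4.4
```

>>> {"method": "step_arm", "body": {
  "targets": [
    [[0, 0, -0.03, 0, 0, 0, 0], [0, 0, -0.02, 0, 0, 0, 0], [0, 0, 0, 0, 0, 0, 0], [0, 0, 0, 0, 0, 0, 0], [0, 0, 0, 0, 0, 0, 0]]
  ]
}}

```text
t: 19.5
ee_pos: [570.1, -293.1, 281.7]
orientation: [3.114, 0.402, 0.005]
ft_force: [-0.5, 1.2, 13.6]
width: 0.3
grasp_force: 6.5
```

>>> {"method": "step_arm", "body": {
  "targets": [
    [[0, 0, -0.03, 0, 0, 0, 0], [0, 0, -0.02, 0, 0, 0, 0], [0, 0, 0, 0, 0, 0, 0], [0, 0, 0, 0, 0, 0, 0], [0, 0, 0, 0, 0, 0, 0]]
  ]
}}

```text
t: 20.12
ee_pos: [570.1, -293.2, 279.7]
orientation: [3.114, 0.402, 0.005]
ft_force: [-1.1, 1.7, 17.4]
width: 0.5
grasp_force: 8.7
```

>>> {"method": "step_arm", "body": {
  "targets": [
    [[0, 0, -0.03, 0, 0, 0, 0], [0, 0, 0, 0, 0, 0, 0], [0, 0, 0, 0, 0, 0, 0], [0, 0, 0.2, 0, 0, 0, 0], [0, 0, 0.3, 0, 0, 0, 0]]
  ]
}}

```text
t: 20.75
ee_pos: [568.7, -292.6, 300.6]
orientation: [-3.115, -0.402, 0.002]
ft_force: [0.2, 1.0, -0.9]
width: 0.7
grasp_force: 0.0
```

>>> {"method": "step_arm", "body": {
  "targets": [
    [[-0.42, -0.11, 0, 0, 0, 0, 0], [-0.42, -0.11, 0, 0, 0, 0, 0], [-0.42, -0.11, 0, 0, 0, 0, 0], [-0.41, -0.11, 0, 0, 0, 0, 0], [0, 0, 0, 0, 0, 0, 0]]
  ]
}}

```text
t: 21.38
ee_pos: [484.0, -315.2, 300.6]
orientation: [-3.115, -0.399, 0.001]
ft_force: [0.2, -0.2, 0.6]
width: 1.0
grasp_force: 0.0
```

>>> {"method": "step_arm", "body": {
  "targets": [
    [[0, 0, -0.06, 0, 0, 0, 0], [0, 0, -0.06, 0, 0, 0, 0], [0, 0, 0, 0, 0, 0, 0], [0, 0, 0, 0, 0, 0, 0], [0, 0, 0, 0, 0, 0, 0]]
  ]
}}

```text
t: 22.0
ee_pos: [485.8, -314.6, 294.7]
orientation: [-3.116, -0.403, -0.0]
ft_force: [-0.5, -0.0, -0.1]
width: 0.3
grasp_force: 0.0
```

>>> {"method": "step_arm", "body": {
  "targets": [
    [[0, 0, -0.03, 0, 0, 0, 0], [0, 0, -0.03, 0, 0, 0, 0], [0, 0, 0, 0, 0, 0, 0], [0, 0, 0, 0, 0, 0, 0], [0, 0, 0, 0, 0, 0, 0]]
  ]
}}

```text
t: 22.62
ee_pos: [485.6, -314.8, 291.8]
orientation: [3.116, 0.402, 0.0]
ft_force: [-0.7, -1.1, 3.1]
width: 0.8
grasp_force: 1.3
```

>>> {"method": "step_arm", "body": {
  "targets": [
    [[0, 0, -0.03, 0, 0, 0, 0], [0, 0, -0.03, 0, 0, 0, 0], [0, 0, 0, 0, 0, 0, 0], [0, 0, 0, 0, 0, 0, 0], [0, 0, 0, 0, 0, 0, 0]]
  ]
}}

```text
t: 23.25
ee_pos: [485.4, -314.8, 288.7]
orientation: [-3.115, -0.403, 0.001]
ft_force: [-2.7, -1.0, 6.5]
width: 0.4
grasp_force: 2.6
```

>>> {"method": "step_arm", "body": {
  "targets": [
    [[0, 0, -0.03, 0, 0, 0, 0], [0, 0, -0.02, 0, 0, 0, 0], [0, 0, 0, 0, 0, 0, 0], [0, 0, 0, 0, 0, 0, 0], [0, 0, 0, 0, 0, 0, 0]]
  ]
}}

```text
t: 23.88
ee_pos: [485.1, -314.9, 286.4]
orientation: [-3.115, -0.403, 0.002]
ft_force: [-5.2, -1.3, 7.9]
width: 0.4
grasp_force: 3.8
```

>>> {"method": "step_arm", "body": {
  "targets": [
    [[0, 0, -0.03, 0, 0, 0, 0], [0, 0, -0.02, 0, 0, 0, 0], [0, 0, 0, 0, 0, 0, 0], [0, 0, 0, 0, 0, 0, 0], [0, 0, 0, 0, 0, 0, 0]]
  ]
}}

```text
t: 24.5
ee_pos: [485.0, -315.0, 284.0]
orientation: [-3.115, -0.403, 0.003]
ft_force: [-5.3, -1.8, 10.5]
width: 0.5
grasp_force: 4.8
```

>>> {"method": "step_arm", "body": {
  "targets": [
    [[0, 0, -0.03, 0, 0, 0, 0], [0, 0, -0.02, 0, 0, 0, 0], [0, 0, 0, 0, 0, 0, 0], [0, 0, 0, 0, 0, 0, 0], [0, 0, 0, 0, 0, 0, 0]]
  ]
}}

```text
t: 25.12
ee_pos: [485.2, -315.0, 281.6]
orientation: [-3.116, -0.403, 0.001]
ft_force: [-5.7, -2.6, 9.8]
width: 0.5
grasp_force: 4.8
```

>>> {"method": "step_arm", "body": {
  "targets": [
    [[0, 0, -0.03, 0, 0, 0, 0], [0, 0, -0.02, 0, 0, 0, 0], [0, 0, 0, 0, 0, 0, 0], [0, 0, 0, 0, 0, 0, 0], [0, 0, 0, 0, 0, 0, 0]]
  ]
}}

```text
t: 25.75
ee_pos: [485.2, -315.0, 279.7]
orientation: [3.116, 0.403, -0.001]
ft_force: [-7.3, -0.7, 13.8]
width: 0.8
grasp_force: 7.3
```

>>> {"method": "step_arm", "body": {
  "targets": [
    [[0, 0, -0.03, 0, 0, 0, 0], [0, 0, -0.02, 0, 0, 0, 0], [0, 0, 0, 0, 0, 0, 0], [0, 0, 0, 0, 0, 0, 0], [0, 0, 0, 0, 0, 0, 0]]
  ]
}}

```text
t: 26.38
ee_pos: [485.2, -315.0, 277.7]
orientation: [3.116, 0.403, -0.001]
ft_force: [-8.3, 0.2, 20.2]
width: 0.6
grasp_force: 9.7
```

>>> {"method": "step_arm", "body": {
  "targets": [
    [[0, 0, -0.02, 0, 0, 0, 0], [0, 0, -0.01, 0, 0, 0, 0], [0, 0, 0, 0, 0, 0, 0], [0, 0, 0, 0, 0, 0, 0], [0, 0, 0, 0, 0, 0, 0]]
  ]
}}

```text
t: 27.0
ee_pos: [485.2, -315.0, 276.4]
orientation: [3.116, 0.403, -0.001]
ft_force: [-8.6, 1.5, 22.3]
width: 0.6
grasp_force: 11.1
```

>>> {"method": "step_arm", "body": {
  "targets": [
    [[0, 0, 0.4, 0, 0, 0, 0], [0, 0, 0.1, 0, 0, 0, 0], [0.42, 0.11, 0, 0, 0, 0, 0], [0.42, 0.11, 0, 0, 0, 0, 0], [0.42, 0.11, 0, 0, 0, 0, 0]]
  ]
}}

```text
t: 27.62
ee_pos: [550.5, -297.4, 298.9]
orientation: [-3.115, -0.403, 0.0]
ft_force: [0.8, -0.1, 0.3]
width: -0.1
grasp_force: 0.0
```

>>> {"method": "step_arm", "body": {
  "targets": [
    [[0.4, 0.1, 0, 0, 0, 0, 0], [0, 0, -0.1, 0, 0, 0, 0], [0, 0, -0.1, 0, 0, 0, 0], [0, 0, 0, 0, 0, 0, 0], [0, 0, 0, 0, 0, 0, 0]]
  ]
}}

```text
t: 28.25
ee_pos: [568.2, -293.5, 289.7]
orientation: [-3.116, -0.401, 0.0]
ft_force: [0.0, -0.1, 0.0]
width: 0.9
grasp_force: 0.0
```

>>> {"method": "step_arm", "body": {
  "targets": [
    [[0, 0, -0.08, 0, 0, 0, 0], [0, 0, -0.04, 0, 0, 0, 0], [0, 0, 0, 0, 0, 0, 0], [0, 0, 0, 0, 0, 0, 0], [0, 0, 0, 0, 0, 0, 0]]
  ]
}}

```text
t: 28.88
ee_pos: [568.6, -293.4, 284.0]
orientation: [3.115, 0.402, 0.0]
ft_force: [-1.5, -1.6, 4.5]
width: 0.7
grasp_force: 2.0
```

>>> {"method": "step_arm", "body": {
  "targets": [
    [[0, 0, -0.05, 0, 0, 0, 0], [0, 0, -0.03, 0, 0, 0, 0], [0, 0, 0, 0, 0, 0, 0], [0, 0, 0, 0, 0, 0, 0], [0, 0, 0, 0, 0, 0, 0]]
  ]
}}

```text
t: 29.5
ee_pos: [568.6, -293.4, 280.8]
orientation: [3.115, 0.402, 0.001]
ft_force: [-4.3, -1.6, 11.2]
width: 0.7
grasp_force: 5.8
```

>>> {"method": "step_arm", "body": {
  "targets": [
    [[0, 0, -0.04, 0, 0, 0, 0], [0, 0, -0.02, 0, 0, 0, 0], [0, 0, 0, 0, 0, 0, 0], [0, 0, 0, 0, 0, 0, 0], [0, 0, 0, 0, 0, 0, 0]]
  ]
}}

```text
t: 30.12
ee_pos: [568.7, -293.5, 278.6]
orientation: [3.115, 0.402, 0.001]
ft_force: [-5.8, 0.6, 17.5]
width: 0.3
grasp_force: 8.6
```

Both ends now show only the mounts' 2.5 N/mm, at equal height. I'm retreating for a last look.

>>> {"method": "step_arm", "body": {
  "targets": [
    [[0, 0, 0.5, 0, 0, 0, 0], [0, 0, 0.6, 0, 0, 0, 0], [-0.6, 0, 0.7, 0, 0, 0, 0.2], [-1, 0, 0.7, 0, 0, 0, 0.2], [-1, 0, 0.5, 0, 0, 0, 0.2]]
  ]
}}

```text
t: 30.75
ee_pos: [437.6, -292.9, 427.7]
orientation: [3.115, 0.403, 0.002]
ft_force: [-0.8, -0.6, 0.5]
width: 17.6
grasp_force: 0.0
```

```bash
python3 - <<'E'
from h import *
d=grab('wrist');s=grab('scene');e=grab('side')
o=readout.get_obs();print(o['t'],o['ee_pos'],o['ft_force'])
a=np.zeros((600,800,3),np.uint8)
a[:300,:400]=cv2.resize(d['pixels'][:,:,::-1],(400,300))
a[:300,400:800]=cv2.resize(e['pixels'][155:215,260:340,::-1],(400,300),interpolation=cv2.INTER_CUBIC)
a[300:,:400]=cv2.resize(s['pixels'][125:185,260:340,::-1],(400,300),interpolation=cv2.INTER_CUBIC)
a[300:,400:]=cv2.resize(d['pixels'][0:150,150:350,::-1],(400,300),interpolation=cv2.INTER_CUBIC)
cv2.imwrite('pics/w6.png',a)
E
```

```text
30.9 [ 437.29371708 -293.12683063  427.99079889] [ 0.82350499 -0.74880555  0.45730253]
```

View pics/w6.png

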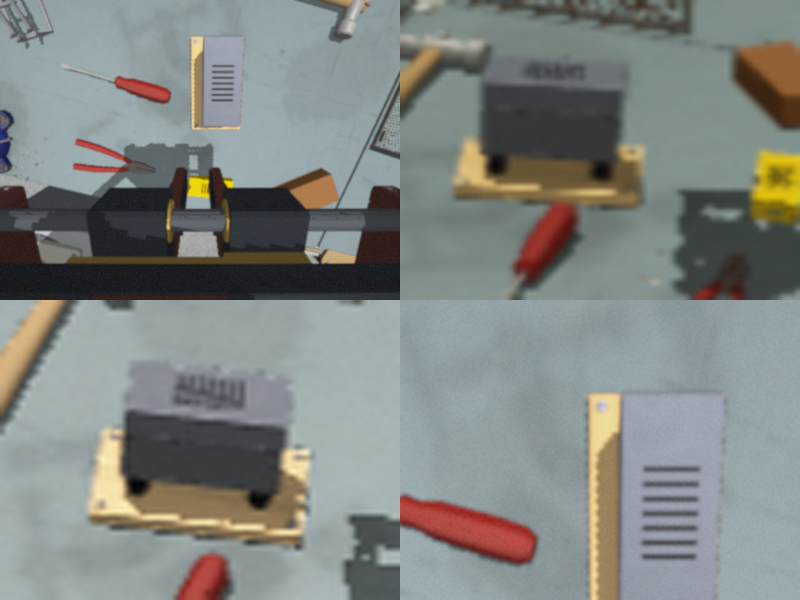

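The cover sits level with an even seam all round (seam at about (555,108) in the side crop and (208,425) in the scene crop). The tools nearby have not moved.

```bash
python3 -c "
from workcell import ctrl; print(ctrl.close_job())"
```

```text
the job is handed in; nothing more can be done
None
```

The cover is off the rack and pressed onto the box: force readings show both ends home and the last pictures show it level with an even seam. The highest force I read while pressing was about 22 N, and the job was handed in at about 31 s.

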